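# Sort the bar and channel offcuts at the workshop bench

## Task

Sort the metal offcuts: stand the brass square bar upright in the yellow tray and the copper round bar upright in the red tray. Lay the two bare aluminium channels open side up, one in each dark bay of the plywood rack, and set the blue channel, open side down as it lies, over the pair so that it straddles their two neighbouring flanges, one of its flanges fully down inside each aluminium channel. Let go of everything, and leave the jar and the red carton where they are.

Things in the scene. Friction and masses are not known exactly. Their poses are not given: they have to be found in the camera images.
- channel_1: Bare aluminium U-channel made of 3 mm plate, 90 mm long (along its x), 60 mm wide over the two flanges (along its y), 35 mm high, about 90 g. It lies open side UP: flat web (3 mm) underneath, flanges standing up along both long edges. Origin: centre of its underside, z up. Interchangeable with the other bare aluminium channel.
- channel_2: Second bare aluminium U-channel, made of 3 mm plate, 90 mm long (along its x), 60 mm wide over the two flanges (along its y), 35 mm high, about 90 g. It lies open side UP: flat web (3 mm) underneath, flanges standing up along both long edges. Origin: centre of its underside, z up. Interchangeable with the other bare aluminium channel.
- cap_channel: Blue painted U-channel of the same section: 3 mm plate, 90 mm long (along its x), 60 mm wide over the flanges (along its y), 35 mm high, about 90 g. It lies open side DOWN, standing on the edges of its two flanges, the flat 3 mm web on top. Origin: centre of its underside, level with the flange edges; z up.
- brass_bar: Yellow brass square bar offcut, 30 x 30 mm and 45 mm tall, standing on end, about 340 g. Origin: centre of its underside, z up, x and y square to its sides.
- copper_bar: Reddish copper round bar offcut, 32 mm diameter and 45 mm tall, standing on end, about 320 g. Origin: centre of its underside, z up.
- rack: Fixed plywood rack, 130 (x) by 220 mm (y), rim 14 mm high, 5 mm thick. Origin: centre of its underside; inner floor 5 mm above; z up. Two flat dark strips, 92 (x) by 62 mm, centred at y = +42.5 and -42.5 mm, are the bays; aluminium channels lie along x, about 25 mm apart. Blue one goes over y = 0, along x; fully down it rests on their webs, its origin 8 mm above the rack's, 11 mm side play each way.
- yellow_tray: Yellow plastic tray, fixed, 110 x 110 mm outside and 25 mm high, walls and floor 5 mm thick, open on top. Origin: centre of its underside on the bench, so its inner floor is 5 mm above the origin; z up, x and y along its sides. Place for the brass bar.
- red_tray: Red plastic tray, fixed, 110 x 110 mm outside and 25 mm high, walls and floor 5 mm thick, open on top. Origin: centre of its underside on the bench, so its inner floor is 5 mm above the origin; z up, x and y along its sides. Place for the copper bar.
- jar: Bystander: green glass jar with white lid, 66 mm diameter, 85 mm tall, standing loose to the robot's left. Origin: centre of its underside. Leave alone.
- carton: Bystander: closed red carton, 100 (x) by 130 (y) by 70 mm high, standing loose to the robot's right. Origin: centre of its underside. Leave alone.

How it is judged:
By the outcome, as a careful person would: the job done as asked, in the order asked, and still so for the second after the job is handed in, with the robot touching nothing.
It also fails if it takes over 136 s, if anything falls off the work surface, if the arm or the gripper's body presses on something with over 40 N, if the wrist force passes 120 N, or if a joint passes its speed limit or range.

## Robot

A 6-joint arm with a two-finger parallel gripper is mounted at the origin on the work surface. World frame = base frame: x ahead of the robot, y to its left, z up, the work surface at z = 0. Lengths are in m, angles in degrees, forces in N, time in s.
With the tool pointing down it reaches from about 0.4 to 0.825 m from the base axis. Payload 7 kg.
Tool frame: the origin (TCP) lies midway between the tips of the shut fingers; the grasp point (between the pads) lies 19 mm behind it; z points along the fingers, y is the line along which they close (so a half turn about z gives the same grasp; the last joint's range is limited). The gripper opens to 88 mm and grips with 3 to 60 N. Pads are 19 mm wide; open, the fingers measure 130 mm over their backs; the gripper's body (78 mm by 193 mm) begins 47 mm behind the grasp point.
Start: joints at [86.923, 20.546, 0.682, 0, -70.136, -16.507], TCP at [0.226, 0.636, 0.227] pointing down, gripper open.
Joint ranges: [-176.03, 176.03], [-82.01, 121.73], [-58.28, 71.71], [-173.87, 95.51], [-174.79, -0.11], [-173.66, 173.66]. Speed limits (degrees/s): [136.94, 136.94, 172.46, 180, 180, 180].

## Interface

Orientations are given as [roll, pitch, yaw] about the fixed x, y, z axes, in that order (R = Rz(yaw) Ry(pitch) Rx(roll)).
In Python, from plant import r gives the robot as it stands.
- The arm moves only by the tool drive_tool, never from a script. Its argument "commands" is a list of rows, each an object of numbers: "hand": the closure, from 0 (fully open) to 1 (shut); "tx", "ty", "tz": the shift along the world's x, y, z scaled (see below); "turn": the turn about the world's z scaled (see below). A call has 1 to 10 rows; each row is the pose to reach, as a shift and turn from the pose commanded when the call began; what a row does not reach only later rows make up. The controller multiplies each number of a shift by 0.6 m and each number of a turn by 90 degrees. A row lasts 1/10 s, in which the tool goes at most 50 mm and 8.59 degrees, less where a joint would pass 70% of its speed; a pose out of reach is approached as far as the arm can. A call with a number of a shift or a turn outside -1 to 1 is refused whole. A call with a gripper value outside its range is refused whole. The fingers move at their own pace and stop on an object; "grip_force" is the grip in N (left out, the last holds). Time passes only in rows, so rows that repeat a pose let the fingers close. It gives the time, the measured TCP pose, the force, the opening and the grip force at its end, in the units of the state.
- r.get_state(): the state, without advancing time (a new reading comes with each control period).
- r.capture(name): name is "scene" or "side" or "wrist"; returns a dict with "frame" (480x640x3 uint8, red, green, blue), "fx", "fy", "cx", "cy" (pixels), "world_from_camera" (4x4, takes a point from camera to world coordinates); the wrist camera has in their place "T_tool_cam" (4x4, takes a point from camera to tool coordinates, whose origin is the TCP and whose axes are the flange's). Camera axes: x right, y down, z forward; pixel columns grow to the right and rows downward; lengths in m; the calibration is good to about 2 mm. The wrist camera is an equidistant fisheye: a pixel r from the principal point sees the ray r / f radians off the axis. A picture is of the moment at which its call begins: read the wrist's pose just before it. There is no depth.
- r.close_job(): hands the job in; it is judged then, once.
Trained networks look in the newest picture that a camera, given by its name, has taken for a name from the list of things; names that differ only in an ending like _2 or _b are one class to them, and where a whole thing is asked for, a point or a joint stands for the part that bears it (a point fixed in the world has none). Each returns a list of dicts, best first, with "score" (0 to 1); they miss things now and then, are a little off and sometimes report something else, mostly with a low value. They report only what shows in the picture. A call takes as long as a camera call.
- r.trace(label, camera): "pixels" (480x640 bool, what is visible of it) and "extent" ([left, top, right, bottom] in pixels, round what is visible of it).
The state is a dict: "time_s": time; "joints": joint angles; "qd": joint speeds; "joint_torque": joint torques, N m; "tcp_pos": TCP position; "eef_rot": TCP orientation; "contact_force": force on the tool from outside, world axes, zero at the start; "moment": the same for the moment, N m; "gripper_width": finger opening in m; "gripper_force": force on a finger pad.
Only numpy, scipy, OpenCV 4.12 (cv2) and the standard library are available. Lean on these libraries where they do the work, as an engineer would, in place of code of your own. Each camera call takes 0.05 s, during which the arm holds its last target. There are 200 camera calls.

## Working session

There is one attempt and no reset: what is moved stays moved. The work goes in short steps, Python scripts to look and compute and a tool call to move; the robot and the scene stay as the last step left them, time stands still between calls to the robot, and variables do not carry over. Pictures are saved under pics/ and viewed, at most 14 in all, crops included, and the job is handed in when it is done.

Besides the shell and the picture viewer there is one more tool, called after ">>>" as name(argument=value, ...), one argument or row to a line, values as JSON. drive_tool: Moves the arm, as the interface text tells. Its arguments: {"type":"object","properties":{"commands":{"type":"array"},"grip_force":{"type":"number"}},"required":["commands"]}

```bash
mkdir -p pics; ls; python3 - <<'E'
from plant import r
import cv2,numpy as np
s=r.get_state();print(s)
for n in("scene","side","wrist"):
    c=r.capture(n);cv2.imwrite(f"pics/{n}0.png",c["frame"][:,:,::-1])
    print(n,c["fx"],c["fy"],c["cx"],c["cy"],np.round(c.get("world_from_camera",c.get("T_tool_cam")),4).tolist())
    for l in["channel_1","cap_channel","brass_bar","copper_bar","rack","yellow_tray","red_tray","jar","carton"]:
        print(l,[(round(d["score"],2),d["extent"],int(d["pixels"].sum())) for d in r.trace(l,n)])
E
```

```text
pics
{'time_s': 0.0, 'joints': array([ 8.69225603e+01,  2.05932582e+01,  6.33802405e-01, -2.07884713e-02,
       -7.01361810e+01, -1.65052677e+01]), 'qd': array([ 0.08832352,  0.07408439,  0.05319245, -0.05518131, -0.01647661,
       -0.00891547]), 'joint_torque': array([ 1.22572428e-04, -5.82719564e+01,  2.93043441e+01,  6.99671432e+00,
        6.76073789e-03, -1.74824168e-04]), 'tcp_pos': array([0.2261131 , 0.63547791, 0.22560023]), 'eef_rot': array([ 1.79902752e+02, -8.43642959e-03, -1.95897802e+01]), 'contact_force': array([0.34670802, 0.27689516, 0.16286721]), 'moment': array([-0.04425773,  0.00213464,  0.01357735]), 'gripper_force': 0.0, 'gripper_width': 0.08777900640677938}
scene 598.8597046725469 598.8597046725469 313.29297885885035 234.33485239998342 [[0.6003, 0.5835, -0.547, 1.5047], [0.7997, -0.4474, 0.4004, -0.7271], [-0.0111, -0.6778, -0.7352, 1.3375], [0.0, 0.0, 0.0, 1.0]]
channel_1 [(0.98, [285.5, 203.2, 317.5, 226.7], 507), (0.63, [322.5, 183.9, 355.1, 213.9], 548), (0.42, [422.1, 149.1, 446.1, 180.1], 556)]
cap_channel [(0.93, [352.7, 163.2, 386.3, 186.1], 526)]
bras
[... 846 characters left out ...]
4.6], 577)]
brass_bar [(0.62, [329.1, 297.0, 348.9, 330.5], 494)]
copper_bar [(0.81, [298.9, 264.6, 312.2, 285.8], 329)]
rack [(0.58, [287.1, 183.8, 356.1, 219.3], 1536)]
yellow_tray []
red_tray [(0.85, [325.7, 215.0, 378.6, 250.8], 1299), (0.37, [301.0, 262.6, 311.7, 287.4], 308)]
jar [(0.87, [245.4, 155.7, 265.3, 182.0], 546)]
carton [(0.69, [397.9, 312.0, 493.0, 406.5], 5617)]
wrist 371.64829954431775 371.64829954431775 318.66509237967813 237.43294433717483 [[-0.0004, -0.9609, -0.2767, 0.0746], [1.0, -0.0003, -0.0004, 0.0004], [0.0003, -0.2767, 0.9609, -0.1584], [0.0, 0.0, 0.0, 1.0]]
channel_1 []
cap_channel []
brass_bar []
copper_bar []
rack []
yellow_tray []
red_tray []
jar []
carton []
```

View pics/scene0.png

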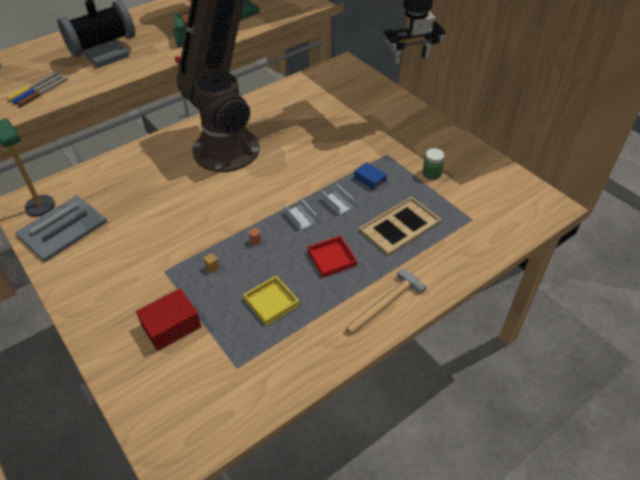

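View pics/side0.png

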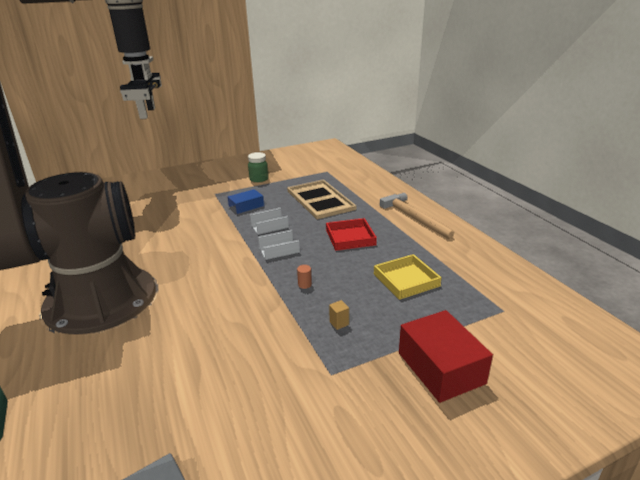

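View pics/wrist0.png

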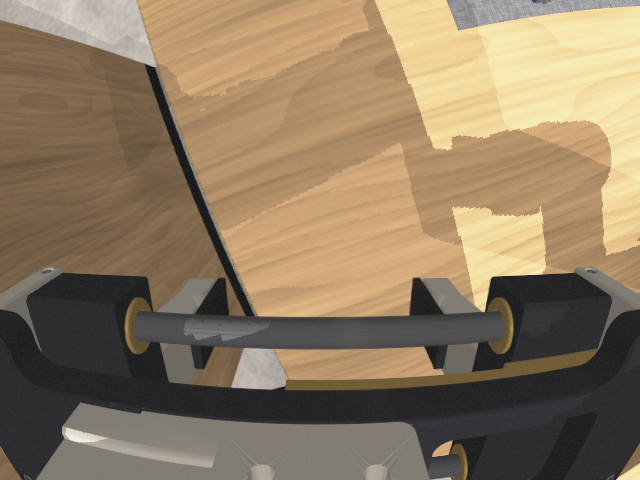

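The mat holds all the parts: brass (211,263), copper (255,237), channels (300,214) and (338,200), cap (370,176), rack (400,225), red tray (331,256), yellow tray (271,300). The jar is at (433,163) and the carton at (169,319). I'll fit poses using both fixed cameras.

```bash
cat >h.py <<'E'
import numpy as np,cv2
from scipy.optimize import minimize
from scipy.spatial.transform import Rotation as R
from plant import r
DIM=dict(channel_1=(90,60,35),channel_2=(90,60,35),cap_channel=(90,60,35),brass_bar=(30,30,45),copper_bar=(32,0,45),rack=(130,220,14),yellow_tray=(110,110,25),red_tray=(110,110,25),jar=(66,0,85),carton=(100,130,70))
def model(n):
    a,b,h=np.array(DIM[n])/1000
    if b==0:
        t=np.arange(0,2*np.pi,.3);p=np.c_[np.cos(t),np.sin(t)]*a/2
    else: p=np.array([[1,1],[1,-1],[-1,-1],[-1,1]])*[a/2,b/2]
    return np.r_[np.c_[p,0*p[:,0]],np.c_[p,0*p[:,0]+h]]
def cam(name):
    s=r.get_state();c=r.capture(name)
    if name=="wrist":
        T=np.eye(4);T[:3,:3]=R.from_euler("xyz",s["eef_rot"],degrees=True).as_matrix();T[:3,3]=s["tcp_pos"]
        c["world_from_camera"]=T@c["T_tool_cam"];c["fish"]=True
    return c
def proj(c,P):
    W=np.linalg.inv(c["world_from_camera"]);q=P@W[:3,:3].T+W[:3,3]
    if c.get("fish"):
        rr=np.hypot(q[:,0],q[:,1]);k=np.arctan2(rr,q[:,2])/np.maximum(rr,1e-9)
        return np.c_[c["fx"]*q[:,0]*k+c["cx"],c["fy"]*q[:,1]*k+c["cy"]]
    return np.c_[c["fx"]*q[:,0]/q[:,2]+c["cx"],c["fy"]*q[:,1]/q[:,2]+c["cy"]]
def ground(c,uv,z=0.):
    u=np.array([(uv[0]-c["cx"])/c["fx"],(uv[1]-c["cy"])/c["fy"]])
    if c.get("fish"):
        t=np.hypot(*u);d=np.r_[u*np.sin(t)/t,np.cos(t)]
    else:d=np.r_[u,1]
    T=c["world_from_camera"];d=T[:3,:3]@d;o=T[:3,3];return (o+d*(z-o[2])/d[2])[:2]
def place(n,p,z=0):
    m=model(n);a=np.deg2rad(p[2]);Q=np.array([[np.cos(a),-np.sin(a)],[np.sin(a),np.cos(a)]])
    return np.c_[m[:,:2]@Q.T+p[:2],m[:,2]+z]
K=4
def sil(uv,hull=True):
    im=np.zeros((480*K,640*K),np.uint8)
    cv2.fillConvexPoly(im,cv2.convexHull(np.round((uv+.5)*K).astype(np.int32)),1);return im
def fit(n,obs,p0,z=0,yaws=(0,)):
    """obs: list of (cam,mask). hull-IoU fit of x,y,yaw"""
    t=[]
    for c,m in obs:
        cs=max(cv2.findContours(m.astype(np.uint8),0,2)[0],key=cv2.contourArea)[:,0].astype(float)
        t.append((c,sil(cs)))
    def f(p):
        s=0
        for c,m in t:
            g=sil(proj(c,place(n,[p[0],p[1],p[2]*1000],z)));y=m.any(1)|g.any(1);a,b=np.flatnonzero(y)[[0,-1]]
            A,B=m[a:b+1],g[a:b+1];s+=1-(A&B).sum()/(A|B).sum()
        return s/len(t)
    best=min((minimize(f,[p0[0],p0[1],y/1000],method="Nelder-Mead",options=dict(initial_simplex=[[p0[0],p0[1],y/1000],[p0[0]+.02,p0[1],y/1000],[p0[0],p0[1]+.02,y/1000],[p0[0],p0[1],y/1000+.015]],xatol=2e-4,fatol=1e-4,maxiter=120)) for y in yaws),key=lambda o:o.fun)
    return np.r_[best.x[:2]*1000,best.x[2]*1000].round(1),round(best.fun,3)
E
cat >a.py <<'E'
from h import *
C={n:cam(n) for n in("scene","side")}
D={"brass_bar":(211,263),"copper_bar":(255,237),"channel_1":(300,214),"channel_2":(338,200),"cap_channel":(370,176),"rack":(400,225),"red_tray":(331,256),"yellow_tray":(271,300),"jar":(433,163),"carton":(169,319)}
for n,uv in D.items():
    g=ground(C["scene"],uv,DIM[n][2]/2000);P=np.r_[g,DIM[n][2]/2000][None]
    obs=[];nm=[]
    for k,c in C.items():
        q=proj(c,P)[0];l=[d for d in r.trace(n,k)];
        l=[d for d in l if np.hypot((d["extent"][0]+d["extent"][2])/2-q[0],(d["extent"][1]+d["extent"][3])/2-q[1])<16]
        if l: obs.append((c,l[0]["pixels"]));nm.append(k)
    print(n,g.round(3),nm,*[fit(n,[o],g,yaws=(-30,0,30)) for o in obs], fit(n,obs,g,yaws=(-30,0,30)) if len(obs)>1 else "")
E
time python3 a.py
```

```text
brass_bar [ 0.437 -0.311] ['scene', 'side'] (array([ 437.6, -309.7,   -1.6]), np.float64(0.103)) (array([ 434.7, -313.7,   -1.8]), np.float64(0.04)) (array([ 436.8, -310.2,   -3. ]), np.float64(0.11))
copper_bar [ 0.429 -0.155] ['scene', 'side'] (array([ 427.3, -154.1,  -21.9]), np.float64(0.196)) (array([ 425.5, -157.2,   -1.4]), np.float64(0.093)) (array([ 426.3, -155.4,  -19.1]), np.float64(0.156))
channel_1 [0.429 0.011] ['scene', 'side'] (array([428.1,  12.4,  -6.2]), np.float64(0.107)) (array([423.7,   6. ,  -5.3]), np.float64(0.043)) (array([425.4,  11.4,  -3.7]), np.float64(0.117))
channel_2 [0.452 0.143] ['scene', 'side'] (array([449.7, 143.5,  -2.9]), np.float64(0.087)) (array([444.9, 140.4,  -1.5]), np.float64(0.084)) (array([4.469e+02, 1.428e+02, 2.000e-01]), np.float64(0.115))
cap_channel [0.427 0.297] ['scene'] (array([424.1, 297.2,   9.5]), np.float64(0.12)) 
rack [0.645 0.231] ['scene', 'side'] (array([644.1, 232.4,   0.9]), np.float64(0.019)) (array([642.2, 226.1,  -0. ]), np.float64(0.033)) (array([643.6, 232. ,   0.8]), np.float64(0.04))
red_tray [ 0.619 -0.016] ['scene', 'side'] (array([618.8, -13.4, -12.7]), np.float64(0.031)) (array([616.1, -19.5, -14.3]), np.float64(0.039)) (array([618. , -15.2, -13. ]), np.float64(0.056))
yellow_tray [ 0.644 -0.244] ['scene', 'side'] (array([ 641.2, -242.4,   -2.5]), np.float64(0.069)) (array([ 6.408e+02, -2.472e+02, -6.000e-01]), np.float64(0.059)) (array([ 640.7, -244.1,   -1.6]), np.float64(0.078))
jar [0.526 0.483] ['scene', 'side'] (array([528.6, 480.9,   1.8]), np.float64(0.125)) (array([525.2, 479.3,  21.7]), np.float64(0.124)) (array([527. , 482.1,   0.9]), np.float64(0.131))
carton [ 0.547 -0.5  ] ['scene', 'side'] (array([ 545.8, -500.6,   -1.4]), np.float64(0.019)) (array([ 543.7, -502.7,   -1.2]), np.float64(0.016)) (array([ 544.9, -501. ,   -2.2]), np.float64(0.028))
real	0m39.077s
user	0m26.919s
sys	0m5.280s
```

>>> drive_tool(
  commands=[
    {"tx": 0.5, "ty": -0.64, "turn": 0.217, "hand": 0},
    {"tx": 0.5, "ty": -0.64, "turn": 0.217},
    {"tx": 0.5, "ty": -0.64, "turn": 0.217},
    {"tx": 0.5, "ty": -0.64, "turn": 0.217},
    {"tx": 0.5, "ty": -0.64, "turn": 0.217},
    {"tx": 0.5, "ty": -0.64, "turn": 0.217},
    {"tx": 0.5, "ty": -0.64, "turn": 0.217},
    {"tx": 0.5, "ty": -0.64, "turn": 0.217},
    {"tx": 0.5, "ty": -0.64, "turn": 0.217},
    {"tx": 0.5, "ty": -0.64, "turn": 0.217},
  ],
  grip_force=40,
)

```text
invalid input
```

>>> drive_tool(
  commands=[
    {"hand": 0, "tx": 0.5, "ty": -0.64, "tz": 0, "turn": 0.217},
    {"hand": 0, "tx": 0.5, "ty": -0.64, "tz": 0, "turn": 0.217},
    {"hand": 0, "tx": 0.5, "ty": -0.64, "tz": 0, "turn": 0.217},
    {"hand": 0, "tx": 0.5, "ty": -0.64, "tz": 0, "turn": 0.217},
    {"hand": 0, "tx": 0.5, "ty": -0.64, "tz": 0, "turn": 0.217},
    {"hand": 0, "tx": 0.5, "ty": -0.64, "tz": 0, "turn": 0.217},
    {"hand": 0, "tx": 0.5, "ty": -0.64, "tz": 0, "turn": 0.217},
    {"hand": 0, "tx": 0.5, "ty": -0.64, "tz": 0, "turn": 0.217},
    {"hand": 0, "tx": 0.5, "ty": -0.64, "tz": 0, "turn": 0.217},
    {"hand": 0, "tx": 0.5, "ty": -0.64, "tz": 0, "turn": 0.217},
  ],
  grip_force=40,
)

```text
time_s: 3.6
tcp_pos: [0.5275, 0.2496, 0.2269]
eef_rot: [-180.0, -0.0, -0.1]
contact_force: [-0.3, 0.6, -0.5]
gripper_width: 0.0876
gripper_force: 0.0
```

```bash
cat >w.py <<'E'
# usage: w.py tag name,x,y,z ...   wrist refinement
import sys
from h import *
c=cam("wrist");cv2.imwrite(f"pics/{sys.argv[1]}.png",c["frame"][:,:,::-1])
for a in sys.argv[2:]:
    n,x,y,z=a.split(",");g=np.array([float(x),float(y)]);z=float(z)
    q=proj(c,np.r_[g,z+DIM[n][2]/2000][None])[0];l=r.trace(n,"wrist")
    for d in l: print(n,q.round(),round(d["score"],2),d["extent"])
    l=[d for d in l if np.hypot((d["extent"][0]+d["extent"][2])/2-q[0],(d["extent"][1]+d["extent"][3])/2-q[1])<50]
    if l: print("   fit",fit(n,[(c,l[0]["pixels"])],g,z,yaws=(-15,0,15)))
E
python3 w.py w1 rack,.643,.23,0 cap_channel,.424,.297,0
```

```text
rack [338.  93.] 0.67 [224.3, 29.7, 444.8, 159.4]
   fit (array([643.9, 232. ,   0.9]), np.float64(0.033))
cap_channel [276. 301.] 0.77 [241.5, 254.7, 310.0, 319.2]
   fit (array([425.3, 296. ,   9. ]), np.float64(0.326))
```

View pics/w1.png

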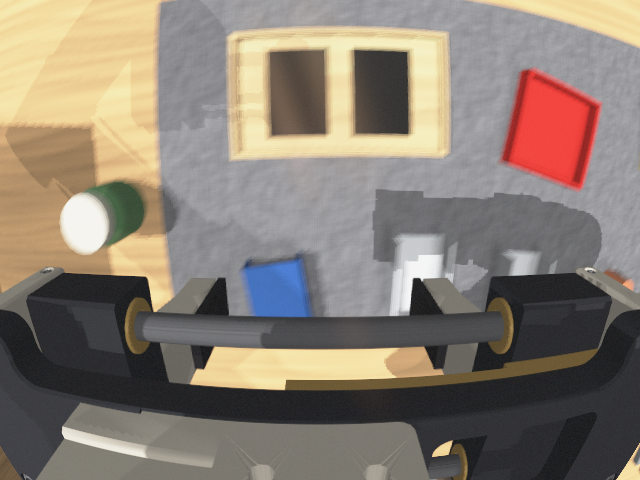

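The view shows the rack squarely at (338,93), the red tray at (551,130), the blue cap's edge at (276,290) and the jar at (100,220). The rack fit agrees with the scene camera.

>>> drive_tool(
  commands=[
    {"hand": 0, "tx": -0.21, "ty": -0.8, "tz": 0, "turn": 0},
    {"hand": 0, "tx": -0.21, "ty": -0.8, "tz": 0, "turn": 0},
    {"hand": 0, "tx": -0.21, "ty": -0.8, "tz": 0, "turn": 0},
    {"hand": 0, "tx": -0.21, "ty": -0.8, "tz": 0, "turn": 0},
    {"hand": 0, "tx": -0.21, "ty": -0.8, "tz": 0, "turn": 0},
    {"hand": 0, "tx": -0.21, "ty": -0.8, "tz": 0, "turn": 0},
    {"hand": 0, "tx": -0.21, "ty": -0.8, "tz": 0, "turn": 0},
    {"hand": 0, "tx": -0.21, "ty": -0.8, "tz": 0, "turn": 0},
    {"hand": 0, "tx": -0.21, "ty": -0.8, "tz": 0, "turn": 0},
    {"hand": 0, "tx": -0.21, "ty": -0.8, "tz": 0, "turn": 0},
  ],
)

```text
time_s: 4.75
tcp_pos: [0.3997, -0.2291, 0.2271]
eef_rot: [180.0, -0.1, 0.0]
contact_force: [2.1, -0.4, -0.7]
gripper_width: 0.0873
gripper_force: 0.0
```

```bash
python3 w.py w2 brass_bar,.437,-.311,0 copper_bar,.427,-.154,0
```

```text
brass_bar [401. 173.] 0.76 [384.6, 158.7, 419.1, 191.0]
   fit (array([ 435.7, -310.9,    3.6]), np.float64(0.096))
```

View pics/w2.png

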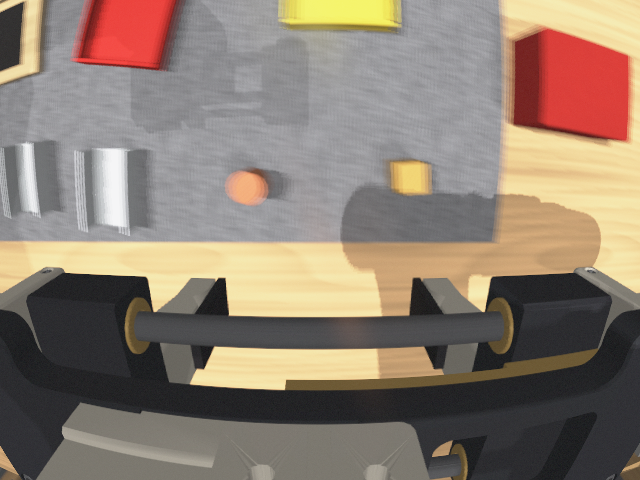

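The brass bar is at (410,178), the copper bar at (247,187) and the channels at (105,190) and (30,180). Next I'll pick up the brass.

>>> drive_tool(
  commands=[
    {"hand": 0, "tx": 0.058, "ty": -0.134, "tz": 0, "turn": 0},
    {"hand": 0, "tx": 0.058, "ty": -0.134, "tz": 0, "turn": 0},
    {"hand": 0, "tx": 0.058, "ty": -0.134, "tz": -0.2, "turn": 0},
    {"hand": 0, "tx": 0.058, "ty": -0.134, "tz": -0.3, "turn": 0},
    {"hand": 0, "tx": 0.058, "ty": -0.134, "tz": -0.365, "turn": 0},
    {"hand": 0, "tx": 0.058, "ty": -0.134, "tz": -0.365, "turn": 0},
    {"hand": 0, "tx": 0.058, "ty": -0.134, "tz": -0.365, "turn": 0},
    {"hand": 1, "tx": 0.058, "ty": -0.134, "tz": -0.365, "turn": 0},
    {"hand": 1, "tx": 0.058, "ty": -0.134, "tz": -0.365, "turn": 0},
    {"hand": 1, "tx": 0.058, "ty": -0.134, "tz": -0.365, "turn": 0},
  ],
  grip_force=40,
)

```text
time_s: 5.9
tcp_pos: [0.4369, -0.3082, 0.0093]
eef_rot: [179.9, -0.2, 0.0]
contact_force: [-0.3, -0.2, -0.1]
gripper_width: 0.0689
gripper_force: 0.0
```

>>> drive_tool(
  commands=[
    {"hand": 1, "tx": 0, "ty": 0, "tz": 0, "turn": 0},
    {"hand": 1, "tx": 0, "ty": 0, "tz": 0, "turn": 0},
    {"hand": 1, "tx": 0, "ty": 0, "tz": 0, "turn": 0},
    {"hand": 1, "tx": 0, "ty": 0, "tz": 0, "turn": 0},
    {"hand": 1, "tx": 0, "ty": 0, "tz": 0, "turn": 0},
    {"hand": 1, "tx": 0, "ty": 0, "tz": 0, "turn": 0},
    {"hand": 1, "tx": 0, "ty": 0, "tz": 0, "turn": 0},
    {"hand": 1, "tx": 0, "ty": 0, "tz": 0, "turn": 0},
  ],
)

```text
time_s: 6.7
tcp_pos: [0.4351, -0.3087, 0.0078]
eef_rot: [180.0, -0.0, -0.0]
contact_force: [-1.3, -1.6, 4.8]
gripper_width: 0.0299
gripper_force: 39.5
```

>>> drive_tool(
  commands=[
    {"hand": 1, "tx": 0, "ty": 0, "tz": 0.08, "turn": 0},
    {"hand": 1, "tx": 0, "ty": 0, "tz": 0.15, "turn": 0},
    {"hand": 1, "tx": 0.08, "ty": 0.03, "tz": 0.16, "turn": 0},
    {"hand": 1, "tx": 0.16, "ty": 0.06, "tz": 0.16, "turn": 0},
    {"hand": 1, "tx": 0.23, "ty": 0.08, "tz": 0.16, "turn": 0},
    {"hand": 1, "tx": 0.3, "ty": 0.1, "tz": 0.16, "turn": 0},
    {"hand": 1, "tx": 0.342, "ty": 0.109, "tz": 0.16, "turn": 0},
    {"hand": 1, "tx": 0.342, "ty": 0.109, "tz": 0.15, "turn": 0},
    {"hand": 1, "tx": 0.342, "ty": 0.109, "tz": 0.09, "turn": 0},
    {"hand": 1, "tx": 0.342, "ty": 0.109, "tz": 0.05, "turn": 0},
  ],
)

```text
time_s: 7.7
tcp_pos: [0.6385, -0.2424, 0.0346]
eef_rot: [-179.9, 0.2, -0.1]
contact_force: [-1.0, -0.6, -4.0]
gripper_width: 0.0297
gripper_force: 39.5
```

>>> drive_tool(
  commands=[
    {"hand": 1, "tx": 0, "ty": 0, "tz": -0.02, "turn": 0},
    {"hand": 1, "tx": 0, "ty": 0, "tz": -0.037, "turn": 0},
    {"hand": 1, "tx": 0, "ty": 0, "tz": -0.039, "turn": 0},
    {"hand": 1, "tx": 0, "ty": 0, "tz": -0.039, "turn": 0},
    {"hand": 1, "tx": 0, "ty": 0, "tz": -0.039, "turn": 0},
    {"hand": 0.45, "tx": 0, "ty": 0, "tz": -0.039, "turn": 0},
    {"hand": 0.45, "tx": 0, "ty": 0, "tz": -0.039, "turn": 0},
    {"hand": 0.45, "tx": 0, "ty": 0, "tz": -0.039, "turn": 0},
    {"hand": 0.45, "tx": 0, "ty": 0, "tz": -0.039, "turn": 0},
  ],
)

```text
time_s: 8.6
tcp_pos: [0.6406, -0.2431, 0.0147]
eef_rot: [180.0, -0.0, -0.0]
contact_force: [0.0, 0.1, 0.7]
gripper_width: 0.0474
gripper_force: 0.0
```

>>> drive_tool(
  commands=[
    {"hand": 0.45, "tx": 0, "ty": 0, "tz": 0.08, "turn": 0},
    {"hand": 0.3, "tx": 0, "ty": 0, "tz": 0.16, "turn": 0},
    {"hand": 0.1, "tx": -0.05, "ty": 0.02, "tz": 0.18, "turn": 0},
    {"hand": 0.1, "tx": -0.13, "ty": 0.05, "tz": 0.18, "turn": 0},
    {"hand": 0.1, "tx": -0.2, "ty": 0.08, "tz": 0.18, "turn": 0},
    {"hand": 0.1, "tx": -0.27, "ty": 0.11, "tz": 0.18, "turn": 0},
    {"hand": 0.1, "tx": -0.34, "ty": 0.14, "tz": 0.18, "turn": 0},
    {"hand": 0.1, "tx": -0.356, "ty": 0.148, "tz": 0.18, "turn": 0},
    {"hand": 0.1, "tx": -0.356, "ty": 0.148, "tz": 0.15, "turn": 0},
    {"hand": 0.1, "tx": -0.356, "ty": 0.148, "tz": 0.13, "turn": 0},
  ],
)

```text
time_s: 9.6
tcp_pos: [0.4269, -0.154, 0.0925]
eef_rot: [-180.0, -0.1, -0.0]
contact_force: [0.0, -0.2, -0.8]
gripper_width: 0.0789
gripper_force: 0.0
```

>>> drive_tool(
  commands=[
    {"hand": 0.1, "tx": 0, "ty": 0, "tz": -0.07, "turn": 0},
    {"hand": 0.1, "tx": 0, "ty": 0, "tz": -0.13, "turn": 0},
    {"hand": 0.3, "tx": 0, "ty": 0, "tz": -0.141, "turn": 0},
    {"hand": 1, "tx": 0, "ty": 0, "tz": -0.141, "turn": 0},
    {"hand": 1, "tx": 0, "ty": 0, "tz": -0.141, "turn": 0},
    {"hand": 1, "tx": 0, "ty": 0, "tz": -0.141, "turn": 0},
    {"hand": 1, "tx": 0, "ty": 0, "tz": -0.141, "turn": 0},
    {"hand": 1, "tx": 0, "ty": 0, "tz": -0.141, "turn": 0},
    {"hand": 1, "tx": 0, "ty": 0, "tz": -0.141, "turn": 0},
    {"hand": 1, "tx": 0, "ty": 0, "tz": -0.141, "turn": 0},
  ],
)

```text
time_s: 10.6
tcp_pos: [0.4271, -0.1544, 0.0083]
eef_rot: [180.0, -0.1, -0.0]
contact_force: [-1.7, 0.2, 7.9]
gripper_width: 0.0313
gripper_force: 40.0
```

>>> drive_tool(
  commands=[
    {"hand": 1, "tx": 0, "ty": 0, "tz": 0.08, "turn": 0},
    {"hand": 1, "tx": 0, "ty": 0, "tz": 0.15, "turn": 0},
    {"hand": 1, "tx": 0.07, "ty": 0.05, "tz": 0.16, "turn": 0},
    {"hand": 1, "tx": 0.13, "ty": 0.1, "tz": 0.16, "turn": 0},
    {"hand": 1, "tx": 0.19, "ty": 0.14, "tz": 0.16, "turn": 0},
    {"hand": 1, "tx": 0.25, "ty": 0.18, "tz": 0.16, "turn": 0},
    {"hand": 1, "tx": 0.3, "ty": 0.22, "tz": 0.16, "turn": 0},
    {"hand": 1, "tx": 0.318, "ty": 0.234, "tz": 0.15, "turn": 0},
    {"hand": 1, "tx": 0.318, "ty": 0.234, "tz": 0.1, "turn": 0},
    {"hand": 1, "tx": 0.318, "ty": 0.234, "tz": 0.05, "turn": 0},
  ],
)

```text
time_s: 11.6
tcp_pos: [0.6174, -0.0134, 0.0365]
eef_rot: [-180.0, -0.0, -0.0]
contact_force: [-0.6, -0.4, -4.5]
gripper_width: 0.0309
gripper_force: 40.0
```

>>> drive_tool(
  commands=[
    {"hand": 1, "tx": 0, "ty": 0, "tz": -0.02, "turn": 0},
    {"hand": 1, "tx": 0, "ty": 0, "tz": -0.037, "turn": 0},
    {"hand": 1, "tx": 0, "ty": 0, "tz": -0.039, "turn": 0},
    {"hand": 1, "tx": 0, "ty": 0, "tz": -0.039, "turn": 0},
    {"hand": 1, "tx": 0, "ty": 0, "tz": -0.039, "turn": 0},
    {"hand": 0.45, "tx": 0, "ty": 0, "tz": -0.039, "turn": 0},
    {"hand": 0.45, "tx": 0, "ty": 0, "tz": -0.039, "turn": 0},
    {"hand": 0.45, "tx": 0, "ty": 0, "tz": -0.039, "turn": 0},
    {"hand": 0.45, "tx": 0, "ty": 0, "tz": -0.039, "turn": 0},
  ],
)

```text
time_s: 12.5
tcp_pos: [0.6178, -0.0138, 0.0146]
eef_rot: [-180.0, -0.0, -0.0]
contact_force: [-0.7, 0.1, -0.1]
gripper_width: 0.0481
gripper_force: 0.0
```

>>> drive_tool(
  commands=[
    {"hand": 0.45, "tx": 0, "ty": 0, "tz": 0.08, "turn": 0},
    {"hand": 0.45, "tx": 0, "ty": 0, "tz": 0.16, "turn": 0},
    {"hand": 0.45, "tx": -0.355, "ty": 0.156, "tz": 0.31, "turn": 0},
    {"hand": 0.45, "tx": -0.355, "ty": 0.156, "tz": 0.31, "turn": 0},
    {"hand": 0.45, "tx": -0.355, "ty": 0.156, "tz": 0.31, "turn": 0},
    {"hand": 0.45, "tx": -0.355, "ty": 0.156, "tz": 0.31, "turn": 0},
    {"hand": 0.45, "tx": -0.355, "ty": 0.156, "tz": 0.31, "turn": 0},
    {"hand": 0.45, "tx": -0.355, "ty": 0.156, "tz": 0.31, "turn": 0},
    {"hand": 0.45, "tx": -0.355, "ty": 0.156, "tz": 0.31, "turn": 0},
    {"hand": 0.45, "tx": -0.355, "ty": 0.156, "tz": 0.31, "turn": 0},
  ],
)

```text
time_s: 13.5
tcp_pos: [0.4048, 0.0797, 0.2001]
eef_rot: [-180.0, -0.0, -0.1]
contact_force: [0.3, 0.5, 0.1]
gripper_width: 0.0484
gripper_force: 0.0
```

```bash
python3 w.py w3 channel_1,.428,.012,0 channel_2,.450,.143,0
```

```text
channel_1 [391. 189.] 0.73 [353.0, 139.9, 432.2, 246.1]
channel_1 [391. 189.] 0.67 [211.9, 118.4, 282.5, 220.4]
   fit (array([426.4,  11.1,  -4.3]), np.float64(0.012))
channel_2 [250. 166.] 0.73 [353.0, 139.9, 432.2, 246.1]
channel_2 [250. 166.] 0.67 [211.9, 118.4, 282.5, 220.4]
   fit (array([446.8, 144.2,  -0.6]), np.float64(0.025))
```

View pics/w3.png

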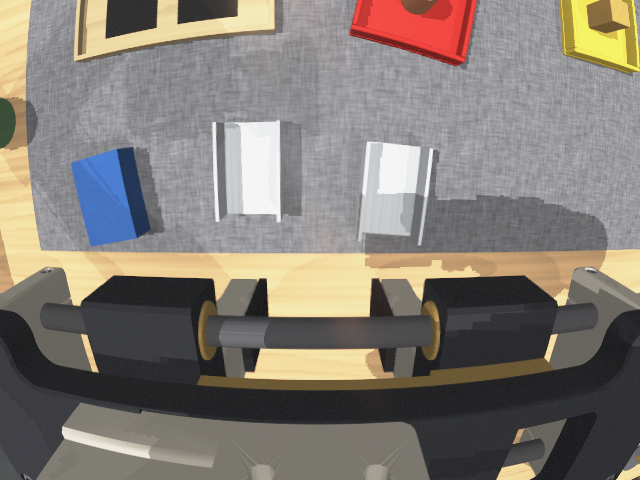

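Both bars stand in their trays, and the channels show clearly at (247,170) and (395,193), with good fits. I'll grip each aluminium channel by its outer flange, starting with channel_2.

>>> drive_tool(
  commands=[
    {"hand": 0.72, "tx": 0.07, "ty": 0.155, "tz": -0.05, "turn": -0.006},
    {"hand": 0.72, "tx": 0.07, "ty": 0.155, "tz": -0.1, "turn": -0.006},
    {"hand": 0.72, "tx": 0.07, "ty": 0.155, "tz": -0.15, "turn": -0.006},
    {"hand": 0.72, "tx": 0.07, "ty": 0.155, "tz": -0.22, "turn": -0.006},
    {"hand": 0.72, "tx": 0.07, "ty": 0.155, "tz": -0.23, "turn": -0.006},
    {"hand": 0.72, "tx": 0.07, "ty": 0.155, "tz": -0.23, "turn": -0.006},
    {"hand": 0.72, "tx": 0.07, "ty": 0.155, "tz": -0.23, "turn": -0.006},
  ],
)

```text
time_s: 14.35
tcp_pos: [0.4476, 0.1729, 0.0635]
eef_rot: [-180.0, -0.1, -0.6]
contact_force: [-0.2, 0.2, 0.4]
gripper_width: 0.0249
gripper_force: 0.0
```

```bash
python3 w.py w4
```

```text
(no output)
```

View pics/w4.png

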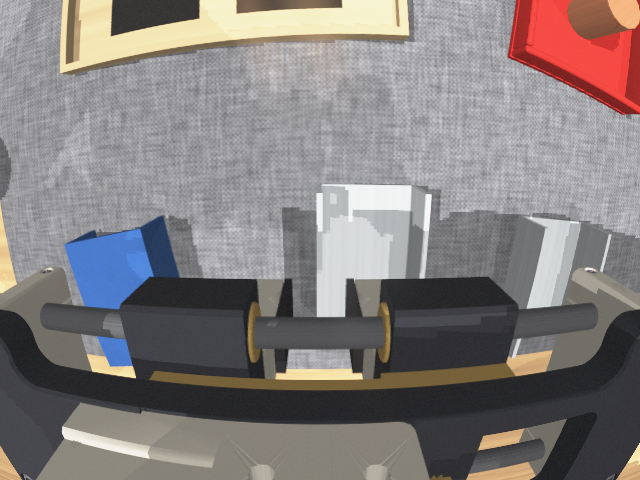

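The flange at column 318 lies midway between the pads (291 and 347), so I can descend and close.

>>> drive_tool(
  commands=[
    {"hand": 0.72, "tx": 0, "ty": 0, "tz": -0.05, "turn": 0},
    {"hand": 0.72, "tx": 0, "ty": 0, "tz": -0.09, "turn": 0},
    {"hand": 0.72, "tx": 0, "ty": 0, "tz": -0.092, "turn": 0},
    {"hand": 0.72, "tx": 0, "ty": 0, "tz": -0.092, "turn": 0},
    {"hand": 1, "tx": 0, "ty": 0, "tz": -0.092, "turn": 0},
    {"hand": 1, "tx": 0, "ty": 0, "tz": -0.092, "turn": 0},
    {"hand": 1, "tx": 0, "ty": 0, "tz": -0.092, "turn": 0},
    {"hand": 1, "tx": 0, "ty": 0, "tz": -0.092, "turn": 0},
    {"hand": 1, "tx": 0, "ty": 0, "tz": -0.092, "turn": 0},
    {"hand": 1, "tx": 0, "ty": 0, "tz": -0.092, "turn": 0},
  ],
)

```text
time_s: 15.4
tcp_pos: [0.4468, 0.173, 0.0077]
eef_rot: [-180.0, -0.0, -0.6]
contact_force: [-1.9, -1.2, 8.3]
gripper_width: 0.0025
gripper_force: 40.0
```

>>> drive_tool(
  commands=[
    {"hand": 1, "tx": 0, "ty": 0, "tz": 0.05, "turn": 0},
    {"hand": 1, "tx": 0, "ty": 0, "tz": 0.12, "turn": 0},
    {"hand": 1, "tx": 0.06, "ty": 0.04, "tz": 0.14, "turn": 0.017},
    {"hand": 1, "tx": 0.12, "ty": 0.08, "tz": 0.14, "turn": 0.017},
    {"hand": 1, "tx": 0.19, "ty": 0.12, "tz": 0.14, "turn": 0.017},
    {"hand": 1, "tx": 0.25, "ty": 0.16, "tz": 0.14, "turn": 0.017},
    {"hand": 1, "tx": 0.3, "ty": 0.2, "tz": 0.14, "turn": 0.017},
    {"hand": 1, "tx": 0.3265, "ty": 0.2167, "tz": 0.12, "turn": 0.017},
    {"hand": 1, "tx": 0.3265, "ty": 0.2167, "tz": 0.1, "turn": 0.017},
    {"hand": 1, "tx": 0.3265, "ty": 0.2167, "tz": 0.1, "turn": 0.017},
  ],
)

```text
time_s: 16.4
tcp_pos: [0.6406, 0.3017, 0.0638]
eef_rot: [179.8, 0.3, 0.9]
contact_force: [0.1, -1.4, -1.5]
gripper_width: 0.0028
gripper_force: 40.0
```

```bash
python3 - <<'E'
from h import *
a=cam("side")["frame"][150:240,220:380];b=cam("scene")["frame"][130:250,320:480]
s=lambda i:cv2.resize(i,(400*1,int(400*i.shape[0]/i.shape[1])),interpolation=3)
cv2.imwrite("pics/c1.png",np.vstack([s(a),s(b)])[:,:,::-1])
E
```

```text
(no output)
```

View pics/c1.png

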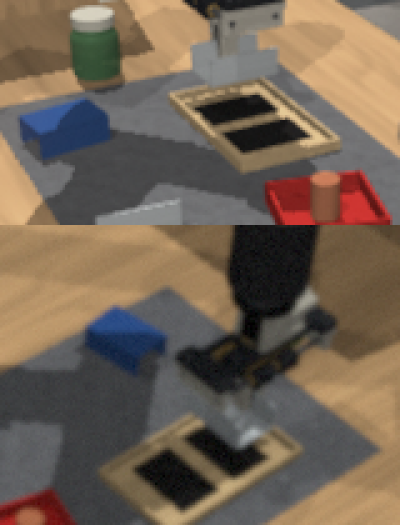

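The channel is held level above the far bay (the crop's left bay). I'll lower it and release.

>>> drive_tool(
  commands=[
    {"hand": 1, "tx": 0, "ty": 0, "tz": -0.05, "turn": 0},
    {"hand": 1, "tx": 0, "ty": 0, "tz": -0.08, "turn": 0},
    {"hand": 1, "tx": 0, "ty": 0, "tz": -0.09, "turn": 0},
    {"hand": 1, "tx": 0, "ty": 0, "tz": -0.09, "turn": 0},
    {"hand": 1, "tx": 0, "ty": 0, "tz": -0.09, "turn": 0},
    {"hand": 1, "tx": 0, "ty": 0, "tz": -0.09, "turn": 0},
  ],
)

```text
time_s: 17.1
tcp_pos: [0.6428, 0.3031, 0.0143]
eef_rot: [-179.9, -0.1, 0.9]
contact_force: [0.2, 1.1, -0.5]
gripper_width: 0.0028
gripper_force: 40.0
```

>>> drive_tool(
  commands=[
    {"hand": 0.82, "tx": 0, "ty": 0, "tz": 0, "turn": 0},
    {"hand": 0.82, "tx": 0, "ty": 0, "tz": 0, "turn": 0},
    {"hand": 0.82, "tx": 0, "ty": 0, "tz": 0, "turn": 0},
    {"hand": 0.82, "tx": 0, "ty": 0, "tz": 0, "turn": 0},
  ],
)

```text
time_s: 17.5
tcp_pos: [0.6424, 0.3027, 0.013]
eef_rot: [-180.0, -0.0, 0.9]
contact_force: [-0.4, -0.3, 0.4]
gripper_width: 0.0154
gripper_force: 0.0
```

>>> drive_tool(
  commands=[
    {"hand": 0.82, "tx": 0, "ty": 0, "tz": 0.08, "turn": 0},
    {"hand": 0.82, "tx": 0, "ty": 0, "tz": 0.16, "turn": 0},
    {"hand": 0.72, "tx": -0.3637, "ty": -0.534, "tz": 0.16, "turn": -0.058},
    {"hand": 0.72, "tx": -0.3637, "ty": -0.534, "tz": 0.16, "turn": -0.058},
    {"hand": 0.72, "tx": -0.3637, "ty": -0.534, "tz": 0.16, "turn": -0.058},
    {"hand": 0.72, "tx": -0.3637, "ty": -0.534, "tz": 0.16, "turn": -0.058},
    {"hand": 0.72, "tx": -0.3637, "ty": -0.534, "tz": 0.16, "turn": -0.058},
    {"hand": 0.72, "tx": -0.3637, "ty": -0.534, "tz": 0.16, "turn": -0.058},
    {"hand": 0.72, "tx": -0.3637, "ty": -0.534, "tz": 0.16, "turn": -0.058},
    {"hand": 0.72, "tx": -0.3637, "ty": -0.534, "tz": 0.16, "turn": -0.058},
  ],
)

```text
time_s: 18.5
tcp_pos: [0.422, -0.0195, 0.109]
eef_rot: [-180.0, 0.0, -4.3]
contact_force: [0.9, 0.1, 0.1]
gripper_width: 0.0242
gripper_force: 0.0
```

>>> drive_tool(
  commands=[
    {"hand": 0.72, "tx": 0, "ty": 0, "tz": 0, "turn": 0},
    {"hand": 0.72, "tx": 0, "ty": 0, "tz": 0, "turn": 0},
    {"hand": 0.72, "tx": 0, "ty": 0, "tz": -0.07, "turn": 0},
    {"hand": 0.72, "tx": 0, "ty": 0, "tz": -0.075, "turn": 0},
    {"hand": 0.72, "tx": 0, "ty": 0, "tz": -0.075, "turn": 0},
  ],
)

```text
time_s: 19.0
tcp_pos: [0.424, -0.0175, 0.0635]
eef_rot: [179.9, 0.1, -4.2]
contact_force: [0.9, 0.0, -0.3]
gripper_width: 0.0245
gripper_force: 0.0
```

```bash
python3 w.py w5; python3 -c "
import cv2
cv2.imwrite('pics/w5c.png',cv2.imread('pics/w5.png')[140:400,160:480])"
```

```text
(no output)
```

View pics/w5c.png

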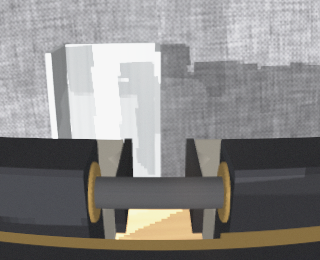

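The right flange at crop column 160 is centred between the pads (131 and 187), so I'll descend and grip.

>>> drive_tool(
  commands=[
    {"hand": 0.72, "tx": 0, "ty": 0, "tz": -0.05, "turn": 0},
    {"hand": 0.72, "tx": 0, "ty": 0, "tz": -0.09, "turn": 0},
    {"hand": 0.72, "tx": 0, "ty": 0, "tz": -0.092, "turn": 0},
    {"hand": 0.72, "tx": 0, "ty": 0, "tz": -0.092, "turn": 0},
    {"hand": 1, "tx": 0, "ty": 0, "tz": -0.092, "turn": 0},
    {"hand": 1, "tx": 0, "ty": 0, "tz": -0.092, "turn": 0},
    {"hand": 1, "tx": 0, "ty": 0, "tz": -0.092, "turn": 0},
    {"hand": 1, "tx": 0, "ty": 0, "tz": -0.092, "turn": 0},
    {"hand": 1, "tx": 0, "ty": 0, "tz": -0.092, "turn": 0},
    {"hand": 1, "tx": 0, "ty": 0, "tz": -0.092, "turn": 0},
  ],
)

```text
time_s: 20.05
tcp_pos: [0.4247, -0.0175, 0.0095]
eef_rot: [-180.0, -0.1, -4.3]
contact_force: [-2.7, 0.8, 8.7]
gripper_width: 0.003
gripper_force: 40.0
```

>>> drive_tool(
  commands=[
    {"hand": 1, "tx": 0, "ty": 0, "tz": 0.05, "turn": 0},
    {"hand": 1, "tx": 0, "ty": 0, "tz": 0.12, "turn": 0},
    {"hand": 1, "tx": 0.06, "ty": 0.05, "tz": 0.14, "turn": 0.058},
    {"hand": 1, "tx": 0.12, "ty": 0.1, "tz": 0.14, "turn": 0.058},
    {"hand": 1, "tx": 0.18, "ty": 0.15, "tz": 0.14, "turn": 0.058},
    {"hand": 1, "tx": 0.24, "ty": 0.2, "tz": 0.14, "turn": 0.058},
    {"hand": 1, "tx": 0.3, "ty": 0.24, "tz": 0.14, "turn": 0.058},
    {"hand": 1, "tx": 0.3675, "ty": 0.2975, "tz": 0.14, "turn": 0.058},
    {"hand": 1, "tx": 0.3675, "ty": 0.2975, "tz": 0.12, "turn": 0.058},
    {"hand": 1, "tx": 0.3675, "ty": 0.2975, "tz": 0.1, "turn": 0.058},
  ],
)

```text
time_s: 21.05
tcp_pos: [0.645, 0.1616, 0.0674]
eef_rot: [180.0, 0.0, 1.0]
contact_force: [-1.1, -0.4, -1.8]
gripper_width: 0.003
gripper_force: 40.0
```

>>> drive_tool(
  commands=[
    {"hand": 1, "tx": 0, "ty": 0, "tz": -0.01, "turn": 0},
    {"hand": 1, "tx": 0, "ty": 0, "tz": -0.05, "turn": 0},
    {"hand": 1, "tx": 0, "ty": 0, "tz": -0.08, "turn": 0},
    {"hand": 1, "tx": 0, "ty": 0, "tz": -0.09, "turn": 0},
    {"hand": 1, "tx": 0, "ty": 0, "tz": -0.09, "turn": 0},
    {"hand": 1, "tx": 0, "ty": 0, "tz": -0.09, "turn": 0},
    {"hand": 1, "tx": 0, "ty": 0, "tz": -0.09, "turn": 0},
  ],
)

```text
time_s: 21.75
tcp_pos: [0.6446, 0.1606, 0.0154]
eef_rot: [-180.0, -0.0, 0.9]
contact_force: [-0.5, -0.6, -0.8]
gripper_width: 0.003
gripper_force: 40.0
```

>>> drive_tool(
  commands=[
    {"hand": 1, "tx": 0, "ty": 0, "tz": -0.002, "turn": 0},
    {"hand": 1, "tx": 0, "ty": 0, "tz": -0.002, "turn": 0},
    {"hand": 0.82, "tx": 0, "ty": 0, "tz": -0.002, "turn": 0},
    {"hand": 0.82, "tx": 0, "ty": 0, "tz": -0.002, "turn": 0},
    {"hand": 0.82, "tx": 0, "ty": 0, "tz": -0.002, "turn": 0},
    {"hand": 0.82, "tx": 0, "ty": 0, "tz": -0.002, "turn": 0},
  ],
)

```text
time_s: 22.35
tcp_pos: [0.6446, 0.1608, 0.0135]
eef_rot: [180.0, 0.0, 0.9]
contact_force: [0.4, 0.2, 0.0]
gripper_width: 0.0153
gripper_force: 0.0
```

>>> drive_tool(
  commands=[
    {"hand": 0.82, "tx": 0, "ty": 0, "tz": 0.08, "turn": 0},
    {"hand": 0.82, "tx": 0, "ty": 0, "tz": 0.16, "turn": 0},
    {"hand": 0.1, "tx": -0.408, "ty": 0.2, "tz": 0.31, "turn": 0},
    {"hand": 0.1, "tx": -0.408, "ty": 0.2, "tz": 0.31, "turn": 0},
    {"hand": 0.1, "tx": -0.408, "ty": 0.2, "tz": 0.31, "turn": 0},
    {"hand": 0.1, "tx": -0.408, "ty": 0.2, "tz": 0.31, "turn": 0},
    {"hand": 0.1, "tx": -0.408, "ty": 0.2, "tz": 0.31, "turn": 0},
    {"hand": 0.1, "tx": -0.408, "ty": 0.2, "tz": 0.31, "turn": 0},
    {"hand": 0.1, "tx": -0.408, "ty": 0.2, "tz": 0.31, "turn": 0},
    {"hand": 0.1, "tx": -0.408, "ty": 0.2, "tz": 0.31, "turn": 0},
  ],
)

```text
time_s: 23.35
tcp_pos: [0.3994, 0.2815, 0.2002]
eef_rot: [-179.9, -0.0, 1.1]
contact_force: [-0.9, -0.2, -0.2]
gripper_width: 0.0737
gripper_force: 0.0
```

```bash
python3 w.py w6 cap_channel,.424,.297,0 channel_1,.643,.2745,.005 channel_1,.6446,.1895,.005 rack,.644,.232,0
```

```text
cap_channel [302. 187.] 0.83 [264.9, 132.2, 343.3, 241.8]
cap_channel [302. 187.] 0.45 [258.4, 0.0, 486.7, 39.0]
   fit (array([425.8, 295.8,   8.5]), np.float64(0.036))
channel_1 [331. -40.] 0.87 [390.0, 2.4, 460.2, 16.8]
channel_1 [331. -40.] 0.58 [294.7, 0.0, 367.7, 8.7]
   fit (array([643.8, 274.6,   1.2]), np.float64(0.085))
channel_1 [421. -33.] 0.87 [390.0, 2.4, 460.2, 16.8]
channel_1 [421. -33.] 0.58 [294.7, 0.0, 367.7, 8.7]
   fit (array([643.9, 188.6,   1. ]), np.float64(0.044))
rack [375. -31.] 0.6 [258.5, 1.6, 487.3, 41.3]
```

View pics/w6.png

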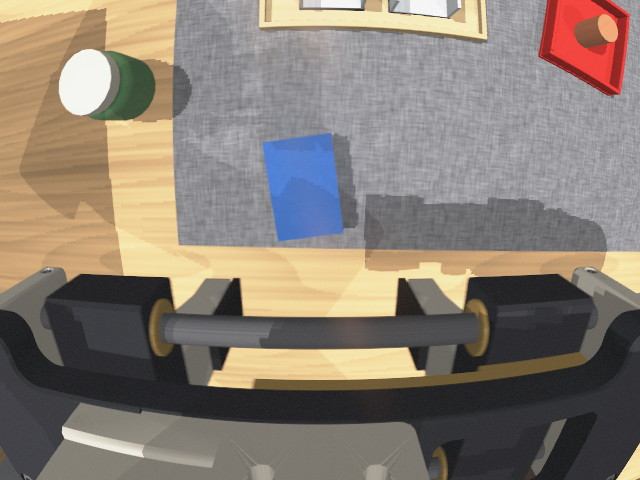

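The blue cap is centred at (304,187), and the aluminium channels sit in the bays at the top, around (331,4) and (425,8). Next I'll grip the cap.

>>> drive_tool(
  commands=[
    {"hand": 0, "tx": 0.0425, "ty": 0.0257, "tz": -0.08, "turn": 0.086},
    {"hand": 0, "tx": 0.0425, "ty": 0.0257, "tz": -0.16, "turn": 0.086},
    {"hand": 0, "tx": 0.0425, "ty": 0.0257, "tz": -0.2, "turn": 0.086},
    {"hand": 0, "tx": 0.0425, "ty": 0.0257, "tz": -0.22, "turn": 0.086},
    {"hand": 0, "tx": 0.0425, "ty": 0.0257, "tz": -0.26, "turn": 0.086},
    {"hand": 0, "tx": 0.0425, "ty": 0.0257, "tz": -0.31, "turn": 0.086},
    {"hand": 0, "tx": 0.0425, "ty": 0.0257, "tz": -0.316, "turn": 0.086},
    {"hand": 0, "tx": 0.0425, "ty": 0.0257, "tz": -0.316, "turn": 0.086},
    {"hand": 1, "tx": 0.0425, "ty": 0.0257, "tz": -0.316, "turn": 0.086},
    {"hand": 1, "tx": 0.0425, "ty": 0.0257, "tz": -0.316, "turn": 0.086},
  ],
  grip_force=30,
)

```text
time_s: 24.6
tcp_pos: [0.4261, 0.2972, 0.0115]
eef_rot: [-179.9, -0.1, 8.7]
contact_force: [-0.2, -1.0, 0.0]
gripper_width: 0.0768
gripper_force: 0.0
```

>>> drive_tool(
  commands=[
    {"hand": 1, "tx": 0, "ty": 0, "tz": 0, "turn": 0},
    {"hand": 1, "tx": 0, "ty": 0, "tz": 0, "turn": 0},
    {"hand": 1, "tx": 0, "ty": 0, "tz": 0, "turn": 0},
    {"hand": 1, "tx": 0, "ty": 0, "tz": 0, "turn": 0},
    {"hand": 1, "tx": 0, "ty": 0, "tz": 0, "turn": 0},
    {"hand": 1, "tx": 0, "ty": 0, "tz": 0, "turn": 0},
  ],
)

```text
time_s: 25.2
tcp_pos: [0.4256, 0.2966, 0.0107]
eef_rot: [-180.0, -0.0, 8.7]
contact_force: [-1.5, -0.3, 6.5]
gripper_width: 0.0599
gripper_force: 30.0
```

>>> drive_tool(
  commands=[
    {"hand": 1, "tx": 0, "ty": 0, "tz": 0.07, "turn": 0},
    {"hand": 1, "tx": 0, "ty": 0, "tz": 0.14, "turn": 0},
    {"hand": 1, "tx": 0.06, "ty": -0.02, "tz": 0.15, "turn": -0.087},
    {"hand": 1, "tx": 0.13, "ty": -0.04, "tz": 0.15, "turn": -0.087},
    {"hand": 1, "tx": 0.2, "ty": -0.06, "tz": 0.15, "turn": -0.087},
    {"hand": 1, "tx": 0.27, "ty": -0.08, "tz": 0.15, "turn": -0.087},
    {"hand": 1, "tx": 0.33, "ty": -0.1, "tz": 0.15, "turn": -0.087},
    {"hand": 1, "tx": 0.364, "ty": -0.108, "tz": 0.14, "turn": -0.087},
    {"hand": 1, "tx": 0.364, "ty": -0.108, "tz": 0.133, "turn": -0.087},
    {"hand": 1, "tx": 0.364, "ty": -0.108, "tz": 0.133, "turn": -0.087},
  ],
)

```text
time_s: 26.2
tcp_pos: [0.6429, 0.2307, 0.0881]
eef_rot: [179.9, 0.1, 0.8]
contact_force: [0.1, -0.6, -1.5]
gripper_width: 0.0599
gripper_force: 30.0
```

```bash
python3 w.py w7; python3 - <<'E'
from h import *
a=cam("side")["frame"][130:230,240:380];w=cv2.imread("pics/w7.png")[140:400,130:510][:,:,::-1]
s=lambda i:cv2.resize(i,(400,int(400*i.shape[0]/i.shape[1])),interpolation=3)
cv2.imwrite("pics/c2.png",np.vstack([s(a),s(w)])[:,:,::-1])
E
```

```text
(no output)
```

View pics/c2.png

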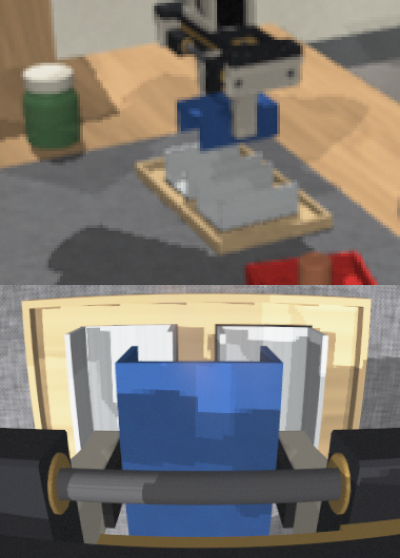

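The cap is centred over the pair: its flanges are at crop columns 118 and 281, and the neighbouring flanges are at 178 and 217. I'll lower it slowly.

>>> drive_tool(
  commands=[
    {"hand": 1, "tx": 0, "ty": 0, "tz": -0.03, "turn": 0},
    {"hand": 1, "tx": 0, "ty": 0, "tz": -0.06, "turn": 0},
    {"hand": 1, "tx": 0, "ty": 0, "tz": -0.08, "turn": 0},
    {"hand": 1, "tx": 0, "ty": 0, "tz": -0.1, "turn": 0},
    {"hand": 1, "tx": 0, "ty": 0, "tz": -0.11, "turn": 0},
    {"hand": 1, "tx": 0, "ty": 0, "tz": -0.115, "turn": 0},
    {"hand": 1, "tx": 0, "ty": 0, "tz": -0.118, "turn": 0},
    {"hand": 1, "tx": 0, "ty": 0, "tz": -0.118, "turn": 0},
    {"hand": 1, "tx": 0, "ty": 0, "tz": -0.118, "turn": 0},
    {"hand": 1, "tx": 0, "ty": 0, "tz": -0.118, "turn": 0},
  ],
)

```text
time_s: 27.3
tcp_pos: [0.644, 0.2316, 0.0195]
eef_rot: [-180.0, -0.0, 0.8]
contact_force: [0.2, 0.5, -1.2]
gripper_width: 0.0597
gripper_force: 30.0
```

>>> drive_tool(
  commands=[
    {"hand": 1, "tx": 0, "ty": 0, "tz": -0.001, "turn": 0},
    {"hand": 0.2, "tx": 0, "ty": 0, "tz": -0.001, "turn": 0},
    {"hand": 0.2, "tx": 0, "ty": 0, "tz": -0.001, "turn": 0},
    {"hand": 0.2, "tx": 0, "ty": 0, "tz": -0.001, "turn": 0},
    {"hand": 0.2, "tx": 0, "ty": 0, "tz": -0.001, "turn": 0},
  ],
)

```text
time_s: 27.8
tcp_pos: [0.6437, 0.2314, 0.0183]
eef_rot: [180.0, 0.0, 0.8]
contact_force: [0.4, -0.4, -0.4]
gripper_width: 0.0699
gripper_force: 0.0
```

>>> drive_tool(
  commands=[
    {"hand": 0.2, "tx": 0, "ty": 0, "tz": 0.03, "turn": 0},
    {"hand": 0.2, "tx": 0, "ty": 0, "tz": 0.07, "turn": 0},
    {"hand": 0.2, "tx": 0, "ty": 0, "tz": 0.15, "turn": 0},
    {"hand": 0.2, "tx": -0.2, "ty": 0, "tz": 0.31, "turn": 0},
    {"hand": 0.2, "tx": -0.2, "ty": 0, "tz": 0.31, "turn": 0},
    {"hand": 0.2, "tx": -0.2, "ty": 0, "tz": 0.31, "turn": 0},
    {"hand": 0.2, "tx": -0.2, "ty": 0, "tz": 0.31, "turn": 0},
    {"hand": 0.2, "tx": -0.2, "ty": 0, "tz": 0.31, "turn": 0},
    {"hand": 0.2, "tx": -0.2, "ty": 0, "tz": 0.31, "turn": 0},
    {"hand": 0.2, "tx": -0.2, "ty": 0, "tz": 0.31, "turn": 0},
  ],
)

```text
time_s: 28.8
tcp_pos: [0.5239, 0.2311, 0.2029]
eef_rot: [179.9, 0.1, 0.8]
contact_force: [0.2, -0.6, -0.6]
gripper_width: 0.07
gripper_force: 0.0
```

```bash
python3 w.py w8 cap_channel,.644,.232,.008; python3 - <<'E'
from h import *
a=cam("side")["frame"][140:310,230:450];w=cv2.imread("pics/w8.png")[:250][:,:,::-1]
s=lambda i:cv2.resize(i,(500,int(500*i.shape[0]/i.shape[1])),interpolation=3)
cv2.imwrite("pics/c3.png",np.vstack([s(a),s(w)])[:,:,::-1])
E
```

```text
cap_channel [319.  83.] 0.59 [287.0, 31.0, 356.0, 136.1]
   fit (array([644.6, 231.6,   0.8]), np.float64(0.009))
```

View pics/c3.png

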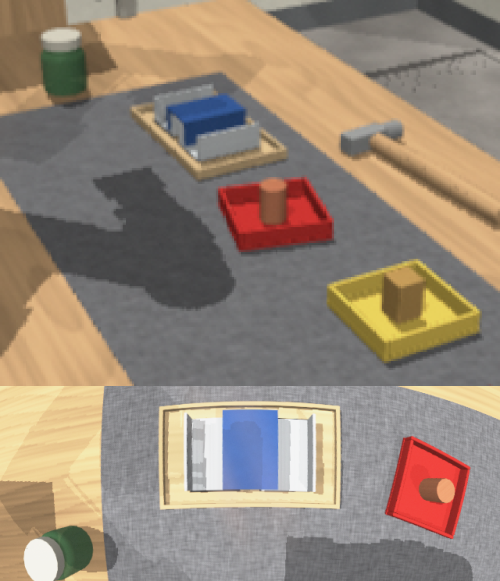

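The blue cap at (250,450) sits fully down over the two neighbouring flanges in the rack. The copper bar stands in the red tray, the brass bar in the yellow tray, and the jar hasn't moved. I'm handing the job in.

```bash
python3 -c "
from plant import r
print(r.close_job())"
```

```text
the job is handed in; nothing more can be done
None
```

I handed the job in at about 29 s with everything placed as asked and released: brass bar in the yellow tray, copper bar in the red tray, both aluminium channels in the rack bays, and the blue channel fully down over their neighbouring flanges; the jar and carton were not touched.

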